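# Roll down the cap strips of deep-well blocks

## Robot

A 7-joint arm with a two-finger parallel gripper is mounted at the origin on a cart in front of the work surface, level with it; the furniture and walls round the work are solid. World frame = base frame: x ahead of the robot, y to its left, z up, the work surface at z = 0. Lengths are in m, angles in degrees, forces in N, time in s.
With the tool pointing down it reaches from about 0.425 to 0.875 m from the base axis. Payload 4.7 kg.
Tool frame: the origin (TCP) lies at the centre of the arm's flange, where the gripper is bolted on; the fingertips stand 182 mm ahead of it and the grasp point (between the pads) lies 164 mm ahead of it; z points along the fingers, y is the line along which they close (so a half turn about z gives the same grasp; the last joint's range is limited). The gripper opens to 87 mm and grips with 3 to 60 N. Pads are 19 mm wide; open, the fingers measure 117 mm over their backs; the gripper's body (75 mm by 190 mm) begins 51 mm behind the grasp point.
Start: joints at [75.808, 18.392, -4.016, 83.108, 1.295, 78.541, -3.26], TCP at [0.168, -0.628, 0.405] pointing down, gripper open.
Joint ranges: [-163.93, 163.93], [-17.29, 119.83], [-79.2, 71.16], [3.27, 140.29], [-89.18, 269.18], [5.43, 117.66], [-154.24, 154.24]. Speed limits (degrees/s): [147.25, 147.25, 180, 180, 180, 180, 180].

## Interface

Orientations are given as [roll, pitch, yaw] about the fixed x, y, z axes, in that order (R = Rz(yaw) Ry(pitch) Rx(roll)).
In Python, from cell import env gives the robot as it stands. The module is installed in compiled form; this text tells all that it offers.
- The arm moves only by the tool step_arm, never from a script. Its argument "steps" is one flat list of numbers, 5 for each row, row after row: the opening, from 0 (shut) to 1 (fully open), then the shift along the tool's x, y, z in mm, then the turn about the tool's z in degrees. In form: [grip, dx, dy, dz, roll, grip, dx, dy, dz, roll, ...]. A call has 1 to 12 rows; each row shifts and turns the commanded pose from where the row before left it, along the tool's axes as they then stand; what a row does not reach is not made up. A row lasts 1/8 s, in which the tool goes at most 62.5 mm and 10.7 degrees, less where a joint would pass 70% of its speed; a pose out of reach is approached as far as the arm can. A call with a gripper value outside its range is refused whole. The fingers move at their own pace and stop on an object; "grip_force" is the grip in N (left out, the last holds). Time passes only in rows, so rows that do not move let the fingers close. It gives the time, the measured TCP pose, the force, the opening and the grip force at its end, in the units of the state.
- env.get_obs(): the state, without advancing time (a new reading comes with each control period).
- env.read_camera(name): name is "scene" or "top" or "wrist"; returns a dict with "image" (384x512x3 uint8, red, green, blue), "camera_matrix" (3x3 intrinsics, pixels), "distortion" ([k1, k2, p1, p2, k3] as OpenCV has them; the pictures are not rectified), "R" (3x3) and "t" (3): a world point X has camera coordinates R X + t. Camera axes: x right, y down, z forward; pixel columns grow to the right and rows downward; lengths in m; the calibration is good to about 2 mm. A picture is of the moment at which its call begins. There is no depth.
- env.sign_off(): hands the job in; it is judged then, once.
The state is a dict: "time_s": time; "qpos": joint angles; "joint_velocities": joint speeds; "effort": joint torques, N m; "tool_pos": TCP position; "tool_rot": TCP orientation; "force": force on the tool from outside, world axes, zero at the start; "wrist_torque": the same for the moment, N m; "grip_width": finger opening in m; "grasp_force": force on a finger pad.
Only numpy, scipy, OpenCV 4.12 (cv2) and the standard library are available. Lean on these libraries where they do the work, as an engineer would, in place of code of your own. Each camera call takes 0.05 s, during which the arm holds its last target. There are 200 camera calls.

## Task

First push every white deep-well block along the bench until its end sits square against the stop rail. Then take the hand roller by its grip and roll it over the blocks one after another, from the robot's right to its left and each from its near end to its far end, with steady pressure, until all four cap strips of every block are fully seated, without forcing the roller beyond its spring. Finish with the roller hung back in its stand and all blocks still against the rail; never lift the blocks, never press the caps with the fingers, and leave the other things where they are.

Things in the scene. Friction and masses are not known exactly. Their poses are not given: they have to be found in the camera images.
- rail: Stop rail: a straight aluminium bar fixed to the bench, 500 mm long (along its y), 24 mm high, with a low foot on the far side. Origin: centre of the bar's underside. Its flat front face, turned to the robot, is 8 mm from the origin on its -x side; +x points away from the robot, z up.
- stand: Roller stand fixed to the bench: 80 x 100 mm steel base, two upright ledges 8 mm thick, 76 mm long along y, at x = +-27 mm, tops 46 mm above the bench, 46 mm clear between. Origin: centre of underside. The roller's bridge plate rests on both ledges, drum hanging between; the roller's origin is then 6 mm above the stand's, its y along the stand's y (either way round).
- roller: Hand roller, 0.34 kg. Grey grip block 28 (x) x 36 (y) mm, 60 to 102 mm above the origin: grip it from above across x. Below on a sprung stem: bridge plate 60 x 90 mm (40 to 46 mm above the origin) and free-turning rubber drum 36 mm in diameter, 72 mm long, axle along y. Origin: lowest point of the drum, mid-length, stem uncompressed; z up. Starts in the stand; falls over if stood on its drum.
- roller_yoke (a joint): Compression of the roller's sprung stem, 0 to 0.010 m. The spring carries 6 N before it gives and then 1.5 N per mm (about 13 N at 5 mm, 21 N at the 10 mm stop, above which the force rises steeply).
- roller_drum (a joint): Turn of the roller's drum about its axle, rad, free in both directions.
- tube_rack: Bystander: clear blue rack of small tubes, 46 x 106 x 51 mm, origin under its centre. It stands on the other side of the work from the roller stand.
- timer: Bystander: small lab timer, 66 x 66 x 20 mm, origin under its centre.
- petri: Bystander: petri dish, 90 mm across, 16 mm high, origin under its centre.
- dropper: Bystander: amber dropper bottle, 31 mm across, 76 mm high, behind the rail, origin under its centre.
- block1: Deep-well block, white plastic, 104 mm (x) x 78 mm (y) x 30 mm high, about 0.4 kg, loose on the bench. Origin: centre of its underside; x along its length, at the start pointing roughly to the rail, z up. Too wide to lift: push it along the bench by its end face. Four grey cap strips lie across its top. Two or three such blocks are present; this is the right-hand one as the robot sees it.
- block1_strip1: Cap strip 1 (of 4, counted from the block's -x end) on block1: four round caps on a grey bar, 19 (x) x 70 (y) x 4 mm, at x = -33 mm of the block. Origin: centre of its underside, 30 mm above the block's underside when fully seated (strip top then at 34 mm), up to 3 mm higher at the start. It slides straight down, stiffly (5 N), and stays.
- block1_strip2: Cap strip 2 (of 4, counted from the block's -x end) on block1: four round caps on a grey bar, 19 (x) x 70 (y) x 4 mm, at x = -11 mm of the block. Origin: centre of its underside, 30 mm above the block's underside when fully seated (strip top then at 34 mm), up to 3 mm higher at the start. It slides straight down, stiffly (5 N), and stays.
- block1_strip3: Cap strip 3 (of 4, counted from the block's -x end) on block1: four round caps on a grey bar, 19 (x) x 70 (y) x 4 mm, at x = 11 mm of the block. Origin: centre of its underside, 30 mm above the block's underside when fully seated (strip top then at 34 mm), up to 3 mm higher at the start. It slides straight down, stiffly (5 N), and stays.
- block1_strip4: Cap strip 4 (of 4, counted from the block's -x end) on block1: four round caps on a grey bar, 19 (x) x 70 (y) x 4 mm, at x = 33 mm of the block. Origin: centre of its underside, 30 mm above the block's underside when fully seated (strip top then at 34 mm), up to 3 mm higher at the start. It slides straight down, stiffly (5 N), and stays.
- block2: Deep-well block, white plastic, 104 mm (x) x 78 mm (y) x 30 mm high, about 0.4 kg, loose on the bench. Origin: centre of its underside; x along its length, at the start pointing roughly to the rail, z up. Too wide to lift: push it along the bench by its end face. Four grey cap strips lie across its top. Two or three such blocks are present; this is the middle one as the robot sees it.
- block2_strip1: Cap strip 1 (of 4, counted from the block's -x end) on block2: four round caps on a grey bar, 19 (x) x 70 (y) x 4 mm, at x = -33 mm of the block. Origin: centre of its underside, 30 mm above the block's underside when fully seated (strip top then at 34 mm), up to 3 mm higher at the start. It slides straight down, stiffly (5 N), and stays.
- block2_strip2: Cap strip 2 (of 4, counted from the block's -x end) on block2: four round caps on a grey bar, 19 (x) x 70 (y) x 4 mm, at x = -11 mm of the block. Origin: centre of its underside, 30 mm above the block's underside when fully seated (strip top then at 34 mm), up to 3 mm higher at the start. It slides straight down, stiffly (5 N), and stays.
- block2_strip3: Cap strip 3 (of 4, counted from the block's -x end) on block2: four round caps on a grey bar, 19 (x) x 70 (y) x 4 mm, at x = 11 mm of the block. Origin: centre of its underside, 30 mm above the block's underside when fully seated (strip top then at 34 mm), up to 3 mm higher at the start. It slides straight down, stiffly (5 N), and stays.
- block2_strip4: Cap strip 4 (of 4, counted from the block's -x end) on block2: four round caps on a grey bar, 19 (x) x 70 (y) x 4 mm, at x = 33 mm of the block. Origin: centre of its underside, 30 mm above the block's underside when fully seated (strip top then at 34 mm), up to 3 mm higher at the start. It slides straight down, stiffly (5 N), and stays.
- block3: Deep-well block, white plastic, 104 mm (x) x 78 mm (y) x 30 mm high, about 0.4 kg, loose on the bench. Origin: centre of its underside; x along its length, at the start pointing roughly to the rail, z up. Too wide to lift: push it along the bench by its end face. Four grey cap strips lie across its top. Two or three such blocks are present; this is the left-hand one as the robot sees it.
- block3_strip1: Cap strip 1 (of 4, counted from the block's -x end) on block3: four round caps on a grey bar, 19 (x) x 70 (y) x 4 mm, at x = -33 mm of the block. Origin: centre of its underside, 30 mm above the block's underside when fully seated (strip top then at 34 mm), up to 3 mm higher at the start. It slides straight down, stiffly (5 N), and stays.
- block3_strip2: Cap strip 2 (of 4, counted from the block's -x end) on block3: four round caps on a grey bar, 19 (x) x 70 (y) x 4 mm, at x = -11 mm of the block. Origin: centre of its underside, 30 mm above the block's underside when fully seated (strip top then at 34 mm), up to 3 mm higher at the start. It slides straight down, stiffly (5 N), and stays.
- block3_strip3: Cap strip 3 (of 4, counted from the block's -x end) on block3: four round caps on a grey bar, 19 (x) x 70 (y) x 4 mm, at x = 11 mm of the block. Origin: centre of its underside, 30 mm above the block's underside when fully seated (strip top then at 34 mm), up to 3 mm higher at the start. It slides straight down, stiffly (5 N), and stays.
- block3_strip4: Cap strip 4 (of 4, counted from the block's -x end) on block3: four round caps on a grey bar, 19 (x) x 70 (y) x 4 mm, at x = 33 mm of the block. Origin: centre of its underside, 30 mm above the block's underside when fully seated (strip top then at 34 mm), up to 3 mm higher at the start. It slides straight down, stiffly (5 N), and stays.
There are look-alikes about, which are no part of the job. What is shaped like the block2 but green or purple is not meant.

How it is judged:
By the outcome, as a careful person would: the job done as asked, in the order asked, and still so for the second after the job is handed in, with the robot touching nothing.
Of block1, block2, block3 only 2 to 3 are there at a start; the rules pass over those that are not, and their reading is None.
At some moment in a run one of block1, block2, block3 may be knocked a few centimetres aside while the robot is not near it.
It also fails if it takes over 210 s, if anything falls off the work surface, if the arm or the gripper's body presses on something with over 40 N, if the wrist force passes 120 N, or if a joint passes its speed limit or range.

## Working session

There is one attempt and no reset: what is moved stays moved. The work goes in short steps, Python scripts to look and compute and a tool call to move; the robot and the scene stay as the last step left them, time stands still between calls to the robot, and variables do not carry over. Pictures are saved under pics/ and viewed, at most 15 in all, crops included, and the job is handed in when it is done.

Besides the shell and the picture viewer there is one more tool, called after "Request:" by a JSON object that holds its "fn" and its "kwargs", one argument or row to a line. step_arm: Moves the arm, as the interface text tells. Its arguments: {"type":"object","properties":{"steps":{"type":"array","items":{"type":"number"}},"grip_force":{"type":"number"}},"required":["steps"]}

```bash
mkdir -p pics; cat > h.py <<'E'
from cell import env
import numpy as np, cv2
def cam(n):
    c=env.read_camera(n); c['n']=n; return c
def rays(c,px):
    px=np.asarray(px,float).reshape(-1,1,2)
    u=cv2.undistortPoints(px,np.array(c['camera_matrix']),np.array(c['distortion'])).reshape(-1,2)
    R=np.array(c['R']);t=np.array(c['t'])
    return -R.T@t, np.c_[u,np.ones(len(u))]@R
def onz(c,px,z):
    o,d=rays(c,px); return o+d*((z-o[2])/d[:,2])[:,None]
def proj(c,X):
    X=np.asarray(X,float).reshape(-1,3)
    return cv2.projectPoints(X,cv2.Rodrigues(np.array(c['R']))[0],np.array(c['t']),np.array(c['camera_matrix']),np.array(c['distortion']))[0].reshape(-1,2)
def tri(c1,p1,c2,p2):
    o1,d1=rays(c1,p1);o2,d2=rays(c2,p2);d1=d1[0];d2=d2[0]
    s=np.linalg.lstsq(np.c_[d1,-d2],o2-o1,rcond=None)[0]
    a=o1+s[0]*d1;b=o2+s[1]*d2; return (a+b)/2,np.linalg.norm(a-b)
def save(im,n): cv2.imwrite('pics/'+n,cv2.cvtColor(im,cv2.COLOR_RGB2BGR))
E
python3 - <<'E'
from h import *
o=env.get_obs();print({k:np.round(v,3).tolist() for k,v in o.items()})
a=cam('scene');b=cam('top')
save(a['image'],'s0.png');save(b['image'],'t0.png')
for c in(a,b):print(c['n'],rays(c,[[256,192]]))
E
```

```text
{'time_s': 0.0, 'qpos': [75.807, 18.442, -4.014, 83.176, 1.294, 78.539, -3.26], 'joint_velocities': [-0.04, 0.053, 0.181, 0.008, -0.027, -0.056, 0.086], 'effort': [0.0, -49.129, -0.404, -31.254, -0.064, 0.044, 0.0], 'tool_pos': [0.168, -0.628, 0.404], 'tool_rot': [-179.888, 0.005, 15.001], 'force': [0.334, -0.153, -0.469], 'wrist_torque': [0.016, -0.033, -0.008], 'grasp_force': 0.0, 'grip_width': 0.087}
scene (array([0.16582184, 0.5139955 , 0.83481425]), array([[ 0.38249958, -0.4825002 , -0.78801417]]))
top (array([ 3.76564046e-01, -1.04893142e-03,  1.64093263e+00]), array([[ 0.10863711, -0.0078144 , -0.99410171]]))
```

View pics/s0.png

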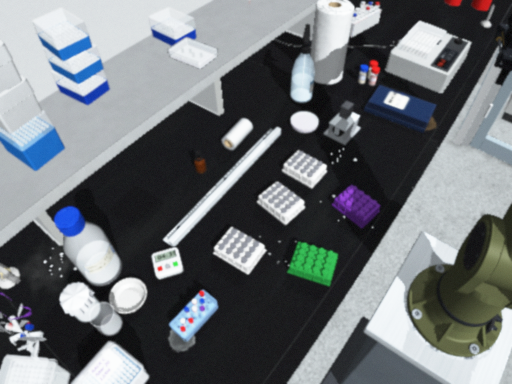

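View pics/t0.png

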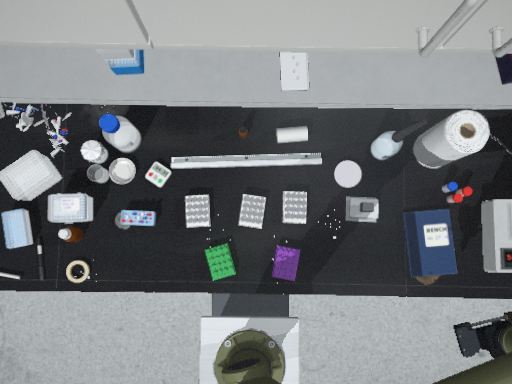

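Scene/top: three white blocks at top-view pixels (198,211), (253,211) and (295,207). The green (220,262) and purple (286,263) ones are look-alikes, excluded by colour. The rail is the bar along row 160, columns 172–322, and the roller in its stand is at (363,209), on the robot's right.

```bash
python3 - <<'E'
from h import *
b=cam('top');im=b['image'];hsv=cv2.cvtColor(im,cv2.COLOR_RGB2HSV)
m=((hsv[...,2]>90)&(hsv[...,1]<60)).astype(np.uint8)
m[:120]=0;m[245:]=0
m=cv2.morphologyEx(m,cv2.MORPH_CLOSE,np.ones((5,5)))
for c in cv2.findContours(m,0,2)[0]:
    if cv2.contourArea(c)<300:continue
    r=cv2.minAreaRect(c);x=r[0][0]
    if x<165 or x>390: continue
    p=cv2.boxPoints(r)
    z=.03 if 180<r[0][1] and x<320 else .024
    P=onz(b,p,z);print(np.round(r[0]),np.round(P[:,:2],3).tolist(),'c',np.round(P.mean(0),3),np.round([np.linalg.norm(P[0]-P[1]),np.linalg.norm(P[1]-P[2])],3))
save(cv2.resize(im[130:300,150:410],None,fx=3,fy=3,interpolation=3),'t1.png')
a=cam('scene');print(onz(a,[[345,110],[283,150]],.1))
save(cv2.resize(a['image'][90:290,150:400],None,fx=3,fy=3,interpolation=3),'s1.png')
E
```

```text
[362. 209.] [[0.463, -0.305], [0.545, -0.309], [0.542, -0.416], [0.46, -0.411]] c [ 0.503 -0.36   0.024] [0.082 0.107]
[252. 211.] [[0.443, 0.045], [0.549, 0.031], [0.539, -0.047], [0.433, -0.033]] c [ 0.491 -0.001  0.03 ] [0.107 0.079]
[198. 212.] [[0.542, 0.218], [0.544, 0.137], [0.426, 0.134], [0.425, 0.215]] c [0.484 0.176 0.03 ] [0.082 0.117]
[294. 207.] [[0.557, -0.099], [0.558, -0.177], [0.454, -0.178], [0.453, -0.1]] c [ 0.506 -0.138  0.03 ] [0.078 0.105]
[348. 174.] [[0.664, -0.27], [0.665, -0.358], [0.575, -0.358], [0.574, -0.27]] c [ 0.619 -0.314  0.024] [0.089 0.09 ]
[232. 162.] [[0.65, 0.362], [0.744, -0.216], [0.65, -0.23], [0.557, 0.345]] c [0.65  0.065 0.024] [0.585 0.095]
[386. 145.] [[0.713, -0.373], [0.781, -0.459], [0.716, -0.506], [0.649, -0.42]] c [ 0.715 -0.439  0.024] [0.11 0.08]
[292. 134.] [[0.768, -0.075], [0.779, -0.18], [0.727, -0.184], [0.717, -0.08]] c [ 0.748 -0.13   0.024] [0.105 0.052]
[[ 0.49834734 -0.34151556  0.1       ]
 [ 0.55140537 -0.0932982   0.1       ]]
```

View pics/t1.png

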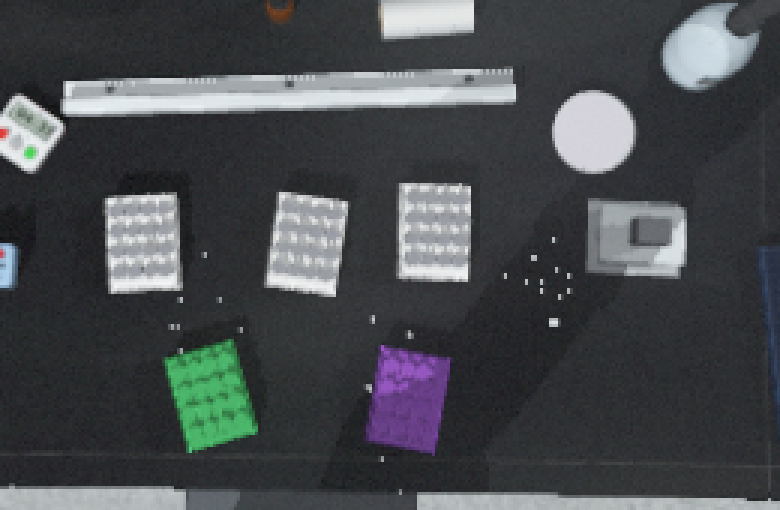

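The crop confirms three white blocks with grey strips, the green and purple decoys in front, and the dark roller grip over the stand at crop (652,230). Next I'll measure the rail's front line.

```bash
python3 - <<'E'
from h import *
b=cam('top');g=cv2.cvtColor(b['image'],cv2.COLOR_RGB2GRAY).astype(float)
pts=[]
for x in range(180,316,3):
    col=g[145:180,x]; d=np.diff(col)
    i=int(np.argmin(d[5:]))+5
    # subpixel crossing of mid
    hi=col[max(i-2,0)];lo=col[min(i+3,34)];mid=(hi+lo)/2
    j=i-2
    while j<34 and col[j+1]>mid:j+=1
    pts.append([x,145+j+(col[j]-mid)/(col[j]-col[j+1])])
for z in(0,.024):
    P=onz(b,pts,z);f=np.polyfit(P[:,1],P[:,0],1);r=P[:,0]-np.polyval(f,P[:,1])
    print(z,f,np.degrees(np.arctan(-f[0])),np.abs(r).max())
print(g[145:172,250])
a=cam('scene')
for y in(-.1,.1):
  print(proj(a,[[np.polyval(np.polyfit(onz(b,pts,0)[:,1],onz(b,pts,0)[:,0],1),y),y,0]]))
# grip: dark top
print('grip',onz(b,[[367,207]],.108))
E
```

```text
0 [-0.04547516  0.64626376] 2.6037406292891827 0.029204160876053487
0.024 [-0.04547516  0.64231849] 2.603740629289197 0.028777025814776813
[ 48.  48.  51.  48.  48.  54.  53.  49.  44.  58. 193. 194. 169. 168.
 167. 193. 217. 224. 224. 231. 210. 137.  46.  48.  49.  46.  50.]
[[255.70179689 157.84267866]]
[[213.94599906 202.20549475]]
grip [[ 0.50270796 -0.35728813  0.108     ]]
```

Request:
{"fn": "step_arm", "kwargs": {
  "steps": [0.5, 0, 0, 0, -7, 0.5, 0, 0, 0, -8, 0.5, 45, -40, 0, 0, 0.5, 45, -40, 0, 0, 0.5, 45, -40, 0, 0, 0.5, 35, -50, 0, 0, 0.5, 30, -50, 0, 0, 0.5, 20, -55, 0, 0, 0.5, 15, -55, 0, 0, 0.5, 15, -55, 0, 0, 0.5, 10, -55, 0, 0, 0.5, 0, -50, 0, 0]
}}

```text
time_s: 1.8
tool_pos: [0.2275, -0.1759, 0.3147]
tool_rot: [-162.7, -0.9, 30.1]
force: [-0.2, -0.3, -0.1]
grip_width: 0.0433
grasp_force: 0.0
```

The sign of the turn is opposite to what I assumed, and the arm went too close to the base. I'll move it back out.

Request:
{"fn": "step_arm", "kwargs": {
  "steps": [0.5, 43, 25, 0, 0, 0.5, 43, 25, 0, 0, 0.5, 43, 25, 0, 0, 0.5, 43, 25, 0, 0, 0.5, 0, 0, 0, 9, 0.5, 0, 0, 0, 9, 0.5, 0, 0, 0, 9, 0.5, 0, 0, 0, 0]
}}

```text
time_s: 2.8
tool_pos: [0.4246, -0.1745, 0.2887]
tool_rot: [-164.3, 6.9, 4.1]
force: [-0.1, -0.3, -0.4]
grip_width: 0.0434
grasp_force: 0.0
```

```bash
python3 - <<'E'
from h import *
o=env.get_obs();print({k:np.round(v,3).tolist() for k,v in o.items()})
b=cam('top');g=cv2.cvtColor(b['image'],cv2.COLOR_RGB2GRAY).astype(float)
w=cam('wrist');print(w['R'],-np.array(w['R']).T@np.array(w['t']));save(w['image'],'w0.png')
E
```

```text
{'time_s': 2.8, 'qpos': [18.725, 6.243, 4.93, 112.634, -11.656, 74.873, -58.771], 'joint_velocities': [0.219, -0.22, -0.309, 0.162, -0.067, 0.052, 3.243], 'effort': [-0.035, -32.825, 0.333, -26.896, -0.859, 1.16, -0.523], 'tool_pos': [0.425, -0.175, 0.289], 'tool_rot': [-164.299, 6.864, 4.08], 'force': [-0.139, -0.339, -0.355], 'wrist_torque': [-0.31, -0.121, 0.009], 'grasp_force': 0.0, 'grip_width': 0.043}
[[ 0.0390021  -0.96225414 -0.2693433 ]
 [-0.90929499 -0.14594223  0.38972231]
 [-0.41432047  0.22971252 -0.88066492]] [ 0.50037237 -0.1636091   0.25994378]
```

View pics/w0.png

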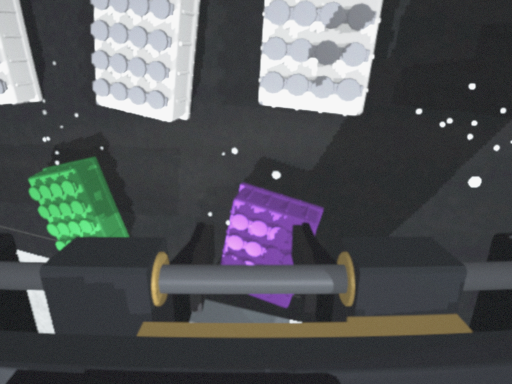

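The wrist view shows the blocks above and the purple decoy below, with the tool tilted about 17°. I'll check whether the tilt clears in the middle of the arm's reach.

Request:
{"fn": "step_arm", "kwargs": {
  "steps": [0.5, 30, 0, -20, 0, 0.5, 30, 0, -20, 0, 0.5, 30, 0, -20, 0, 0.5, 30, 0, -20, 0, 0.5, 0, 0, 0, 0]
}}

```text
time_s: 3.52
tool_pos: [0.556, -0.1869, 0.3516]
tool_rot: [-164.3, 6.7, 4.2]
force: [-0.9, 0.1, -1.0]
grip_width: 0.0436
grasp_force: 0.0
```

```bash
cat >> h.py <<'E'
from scipy.spatial.transform import Rotation as Ro
def tool(d,o=None):
    o=o or env.get_obs(); R=Ro.from_euler('xyz',o['tool_rot'],degrees=True).as_matrix()
    return np.round(R.T@np.array(d,float),1)
def lean():
    o=env.get_obs(); R=Ro.from_euler('xyz',o['tool_rot'],degrees=True).as_matrix()
    print('t',round(o['time_s'],2),'pos',np.round(o['tool_pos'],4),'rot',np.round(o['tool_rot'],2),'zaxis deg',np.round(np.degrees(R[:2,2]),2),'F',np.round(o['force'],1),'q',np.round(o['qpos'],1))
E
python3 -c "
from h import *
lean();print(tool([-170,-570,100])/11,tool([18,-36,0]))"
```

```text
t 3.52 pos [ 0.556  -0.1869  0.3516] rot [-164.33    6.71    4.17] zaxis deg [-7.55 14.97] F [-0.9  0.1 -1. ] q [ 16.4  17.4   4.   91.5 -12.7  83.9 -63.6]
[-20.11818182  46.84545455 -20.19090909] [ 15.2  35.3 -11.8]
```

Request:
{"fn": "step_arm", "kwargs": {
  "steps": [0.5, -20, 47, -20, 0, 0.5, -20, 47, -20, 0, 0.5, -20, 47, -20, 0, 0.5, -20, 47, -20, 0, 0.5, -20, 47, -20, 0, 0.5, -20, 47, -20, 0, 0.5, -20, 47, -20, 0, 0.5, -20, 47, -20, 0, 0.5, -20, 47, -20, 0, 0.5, -20, 47, -20, 0, 0.5, -20, 47, -20, 0, 0.5, 0, 0, 0, 0]
}}

```text
time_s: 5.03
tool_pos: [0.372, -0.7488, 0.4366]
tool_rot: [-165.0, 6.7, 3.6]
force: [-0.2, 0.3, -0.7]
grip_width: 0.0434
grasp_force: 0.0
```

```bash
python3 -c "
from h import *
lean();print(tool([18,-36,0]))"
```

```text
t 5.03 pos [ 0.372  -0.7488  0.4366] rot [-165.02    6.7     3.57] zaxis deg [-7.37 14.38] F [-0.2  0.3 -0.7] q [ 59.7  55.5   9.4  23.6  -7.7 117.6 -23.8]
[ 15.6  35.3 -11.3]
```

Request:
{"fn": "step_arm", "kwargs": {
  "steps": [0.5, 15, 35, -11, 0, 0.5, 15, 35, -11, 0, 0.5, 0, 0, 0, 0]
}}

```text
time_s: 5.4
tool_pos: [0.3905, -0.7724, 0.4181]
tool_rot: [-167.7, 5.5, 3.7]
force: [-0.9, -0.2, -0.3]
grip_width: 0.0434
grasp_force: 0.0
```

```bash
python3 -c "
from h import *
lean();print(tool([18,-36,0]))"
```

```text
t 5.4 pos [ 0.3905 -0.7724  0.4181] rot [-167.72    5.47    3.67] zaxis deg [-6.11 11.82] F [-0.9 -0.2 -0.3] q [ 59.6  61.7  13.8  14.5 -12.4 117.6 -23.8]
[15.6 35.9 -9.3]
```

Request:
{"fn": "step_arm", "kwargs": {
  "steps": [0.5, 15, 36, -10, 0, 0.5, 15, 36, -10, 0, 0.5, 15, 36, -10, 0, 0.5, 15, 36, -10, 0, 0.5, 0, 0, 0, 0]
}}

```text
time_s: 6.02
tool_pos: [0.3943, -0.7997, 0.4034]
tool_rot: [-171.9, 4.0, 2.6]
force: [-1.2, -0.5, 0.2]
grip_width: 0.0434
grasp_force: 0.0
```

```bash
python3 -c "
from h import *
lean();print(tool([18,-36,0]))"
```

```text
t 6.03 pos [ 0.3943 -0.7997  0.4034] rot [-171.89    4.03    2.57] zaxis deg [-4.34  7.89] F [-1.2 -0.5  0.2] q [ 60.5  69.2  56.9   4.  -55.2 117.6 -23.5]
[16.3 36.2 -6.3]
```

```bash
python3 -c "
from h import *
print(tool([-20,40,30]),tool([0,0,40]))"
```

```text
[-20.3 -44.5 -22.6] [ -2.8  -5.6 -39.5]
```

Request:
{"fn": "step_arm", "kwargs": {
  "steps": [0.5, -20, -44, -22, 0, 0.5, -20, -44, -22, 0, 0.5, -20, -44, -22, 0, 0.5, -20, -44, -22, 0, 0.5, -20, -44, -22, 0, 0.5, 0, 0, 0, 0]
}}

```text
time_s: 6.78
tool_pos: [0.3104, -0.6193, 0.54]
tool_rot: [-171.7, 3.7, 3.2]
force: [0.4, -1.7, -0.0]
grip_width: 0.0435
grasp_force: 0.0
```

```bash
python3 -c "
from h import *
lean();print(tool([0,0,40]))"
```

```text
t 6.78 pos [ 0.3104 -0.6193  0.54  ] rot [-171.67    3.66    3.19] zaxis deg [-4.08  8.08] F [ 0.4 -1.7 -0. ] q [ 27.4  39.1  67.9  58.4 -33.6 110.5  -5.2]
[ -2.6  -5.8 -39.5]
```

Request:
{"fn": "step_arm", "kwargs": {
  "steps": [0.5, -3, -6, -40, 0, 0.5, -3, -6, -40, 0, 0.5, -3, -6, -40, 0, 0.5, 0, 0, 0, 0]
}}

```text
time_s: 7.28
tool_pos: [0.3112, -0.6248, 0.6122]
tool_rot: [-170.2, 3.8, 3.5]
force: [-0.0, -0.6, -0.3]
grip_width: 0.0434
grasp_force: 0.0
```

```bash
python3 -c "
from h import *
lean();print(tool([0,0,40]))"
```

```text
t 7.28 pos [ 0.3112 -0.6248  0.6122] rot [-170.23    3.77    3.48] zaxis deg [-4.3   9.48] F [-0.  -0.6 -0.3] q [ 45.3  33.   35.1  44.1 -18.2 117.5 -16.4]
[ -2.6  -6.8 -39.3]
```

Request:
{"fn": "step_arm", "kwargs": {
  "steps": [0.5, -3, -7, -40, 0, 0.5, -3, -7, -40, 0, 0.5, -3, -7, -40, 0, 0.5, 0, 0, 0, 0]
}}

```text
time_s: 7.78
tool_pos: [0.2899, -0.5938, 0.6685]
tool_rot: [-173.7, 2.6, 2.6]
force: [-0.4, 0.5, 0.5]
grip_width: 0.0434
grasp_force: 0.0
```

```bash
python3 -c "
from h import *
lean();print(tool([0,0,40]))"
```

```text
t 7.78 pos [ 0.2899 -0.5938  0.6685] rot [-173.69    2.64    2.62] zaxis deg [-2.91  6.17] F [-0.4  0.5  0.5] q [ 56.8  25.7   9.6  43.7  -4.5 117.6 -23.7]
[ -1.8  -4.4 -39.7]
```

Working: lean is falling and j3 is recovering.

Request:
{"fn": "step_arm", "kwargs": {
  "steps": [0.5, -2, -5, -40, 0, 0.5, -2, -4, -40, 0, 0.5, -2, -4, -40, 0, 0.5, 0, 0, 0, 0]
}}

```text
time_s: 8.28
tool_pos: [0.2697, -0.5536, 0.7295]
tool_rot: [-178.6, 0.4, 2.5]
force: [-0.3, 0.4, 0.1]
grip_width: 0.0433
grasp_force: 0.0
```

```bash
python3 -c "
from h import *
lean();print(tool([0,0,40]))"
```

```text
t 8.28 pos [ 0.2697 -0.5536  0.7295] rot [-178.57    0.43    2.47] zaxis deg [-0.49  1.41] F [-0.3  0.4  0.1] q [ 55.1  20.   11.3  44.2  -4.5 117.6 -23.7]
[ -0.3  -1.  -40. ]
```

Request:
{"fn": "step_arm", "kwargs": {
  "steps": [0.5, 0, -1, -37, 0, 0.5, 0, 0, 0, 0]
}}

```text
time_s: 8.52
tool_pos: [0.2657, -0.5442, 0.7439]
tool_rot: [-179.9, -0.1, 2.5]
force: [-0.7, -0.0, -1.2]
grip_width: 0.0436
grasp_force: 0.0
```

```bash
python3 -c "
from h import *
lean()"
```

```text
t 8.53 pos [ 0.2657 -0.5442  0.7439] rot [-1.7986e+02 -1.4000e-01  2.4700e+00] zaxis deg [0.13 0.15] F [-0.7 -0.  -1.2] q [ 54.6  18.8  11.9  43.9  -4.5 117.6 -23.8]
```

Level again with yaw 2.5°, close to the rail's yaw. I'll go over the work at mid height for a close look.

Request:
{"fn": "step_arm", "kwargs": {
  "steps": [0.5, 10, 0, 50, 0, 0.5, 20, -30, 40, 0, 0.5, 22, -45, 30, 0, 0.5, 22, -45, 30, 0, 0.5, 22, -45, 30, 0, 0.5, 22, -45, 30, 0, 0.5, 22, -45, 30, 0, 0.5, 22, -45, 25, 0, 0.5, 22, -45, 20, 0, 0.5, 20, -45, 20, 0, 0.5, 20, -45, 20, 0, 0.5, 0, -50, 0, 0]
}}

```text
time_s: 10.02
tool_pos: [0.4696, -0.0478, 0.4172]
tool_rot: [-179.6, 0.2, 2.5]
force: [0.6, 0.1, 0.8]
grip_width: 0.0436
grasp_force: 0.0
```

```bash
python3 - <<'E'
from h import *
lean()
w=cam('wrist');print(-np.array(w['R']).T@np.array(w['t']),np.array(w['R'])[2]);save(w['image'],'w1.png')
E
```

```text
t 10.03 pos [ 0.4696 -0.0478  0.4172] rot [-1.7961e+02  1.7000e-01  2.4800e+00] zaxis deg [-0.19  0.38] F [0.6 0.1 0.8] q [ 22.1  -3.  -18.5 105.6  -1.4  77.5 -83.7]
[ 0.54875266 -0.04431534  0.39678117] [-0.291312   -0.00600968 -0.95660922]
```

View pics/w1.png

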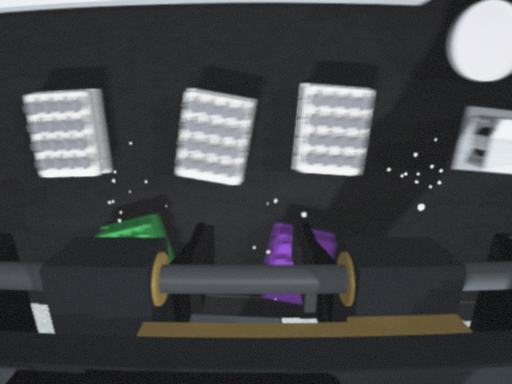

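The wrist view shows blocks at about (65,135), (215,138) and (335,130), with the rail at the top edge.

```bash
cat > m.py <<'E'
from h import *
def rail():
    b=cam('top');g=cv2.cvtColor(b['image'],cv2.COLOR_RGB2GRAY).astype(float)
    pts=[]
    for x in range(180,316,2):
        col=g[145:175,x]; i=int(np.where(col>130)[0].max())
        pts.append([x,145+i+(col[i]-130)/(col[i]-col[i+1])])
    P=onz(b,pts,0.0); f=np.polyfit(P[:,1],P[:,0],1)
    for _ in range(4):
        r=P[:,0]-np.polyval(f,P[:,1]); k=np.abs(r)<max(.002,1.5*np.median(np.abs(r))); f=np.polyfit(P[k,1],P[k,0],1)
    return f,k.sum(),len(k)
def blocks(n):
    c=cam(n);hsv=cv2.cvtColor(c['image'],cv2.COLOR_RGB2HSV)
    m=((hsv[...,2]>95)&(hsv[...,1]<50)).astype(np.uint8)
    m=cv2.morphologyEx(m,cv2.MORPH_CLOSE,np.ones((5,5)))
    out=[]
    for q in cv2.findContours(m,0,2)[0]:
        if cv2.contourArea(q)<300:continue
        P=onz(c,q.reshape(-1,2),.03)[:,:2].astype(np.float32)
        r=cv2.minAreaRect(P); s=sorted(r[1])
        if .065<s[0]<.1 and .085<s[1]<.13 and -.25<r[0][1]<.3:
            B=cv2.boxPoints(r);B=B[np.argsort(B[:,0])]
            e=B[1]-B[0]; e=e if e[1]>0 else -e
            out.append((r[0],s,'near',B[:2].round(4).tolist(),'far',B[2:].round(4).tolist(),'yaw',np.degrees(np.arctan2(-e[0],e[1])).round(1)))
    return sorted(out,key=lambda a:a[0][1]),c
E
python3 - <<'E'
from m import *
f,k,n=rail();print('rail',f,np.degrees(np.arctan(-f[0])),k,n)
for nm in('wrist','top'):
    o,c=blocks(nm);print(nm)
    for b in o:print(b)
E
```

```text
rail [-0.04597409  0.64392698] 2.632267811723926 68 68
wrist
((0.5099838972091675, -0.13916319608688354), [0.08239974826574326, 0.10276864469051361], 'near', [[0.4578000009059906, -0.1793999969959259], [0.4593999981880188, -0.09700000286102295]], 'far', [[0.5605999827384949, -0.18129999935626984], [0.5622000098228455, -0.0989999994635582]], 'yaw', np.float32(-1.1))
((0.49540215730667114, -0.0035878941416740417), [0.07829201221466064, 0.10458404570817947], 'near', [[0.43849998712539673, -0.035599999129772186], [0.44859999418258667, 0.041999999433755875]], 'far', [[0.5422000288963318, -0.04919999837875366], [0.552299976348877, 0.0284000001847744]], 'yaw', np.float32(-7.5))
((0.4930301010608673, 0.16956385970115662), [0.09321882575750351, 0.10277407616376877], 'near', [[0.4381999969482422, 0.21209999918937683], [0.4453999996185303, 0.11909999698400497]], 'far', [[0.5407000184059143, 0.2199999988079071], [0.5479000210762024, 0.12710000574588776]], 'yaw', np.float32(4.4))
top
((0.48403143882751465, 0.1758767068386078), [0.08112030476331711, 0.11794857680797577], 'near', [[0.4239000082015991, 0.21469999849796295], [0.4262999892234802, 0.13359999656677246]], 'far', [[0.5418000221252441, 0.21819999814033508], [0.5442000031471252, 0.1370999962091446]], 'yaw', np.float32(1.7))
```

Request:
{"fn": "step_arm", "kwargs": {
  "steps": [0.5, -9, 22, 39, 0, 0.5, -9, 22, 39, 0, 0.5, -9, 22, 39, 0, 0.5, -9, 23, 40, 0, 0.5, 0, 0, 20, 0, 0.5, 0, 0, 20, 0, 0.5, 0, 0, 0, 0]
}}

```text
time_s: 11.1
tool_pos: [0.4363, -0.14, 0.2208]
tool_rot: [-179.6, 0.2, 2.3]
force: [-1.1, 0.5, 1.1]
grip_width: 0.0435
grasp_force: 0.0
```

```bash
python3 - <<'E'
from m import *
lean()
E
```

```text
t 11.1 pos [ 0.4363 -0.14    0.2208] rot [-1.7964e+02  1.5000e-01  2.3200e+00] zaxis deg [-0.16  0.36] F [-1.1  0.5  1.1] q [ 27.1   6.4 -13.  120.6   1.4  53.5 -74.4]
```

Request:
{"fn": "step_arm", "kwargs": {
  "steps": [0.5, 0, 0, 13, 0, 0.5, 0, 0, 13, 0, 0.5, 8, 0, 0, 0, 0.5, 8, 0, 0, 0, 0.5, 8, 0, 0, 0, 0.5, 8, 0, 0, 0, 0.5, 10, 0, 0, 0, 0.5, 10, 0, 0, 0, 0.5, 10, 0, 0, 0, 0.5, 10, 0, 0, 0, 0.5, 10, 0, 0, 0, 0.5, 8, 0, 0, 0]
}}

```text
time_s: 12.6
tool_pos: [0.5281, -0.1347, 0.1964]
tool_rot: [-179.7, -0.1, 2.5]
force: [-3.9, 0.0, 0.3]
grip_width: 0.0432
grasp_force: 1.4
```

Request:
{"fn": "step_arm", "kwargs": {
  "steps": [0.5, 4, 0, 0, 0, 0.5, 2, 0, 0, 0]
}}

```text
time_s: 12.85
tool_pos: [0.5335, -0.1344, 0.1965]
tool_rot: [-179.7, -0.0, 2.5]
force: [-3.6, 0.0, 2.2]
grip_width: 0.0437
grasp_force: 1.7
```

```bash
python3 - <<'E'
from m import *
lean()
w=cam('wrist');save(w['image'],'w2.png')
E
```

```text
t 12.85 pos [ 0.5335 -0.1344  0.1965] rot [-1.7969e+02 -3.0000e-02  2.4700e+00] zaxis deg [0.02 0.31] F [-3.6  0.   2.2] q [ 23.1  18.4 -13.3 109.3   4.8  52.9 -80. ]
```

View pics/w2.png

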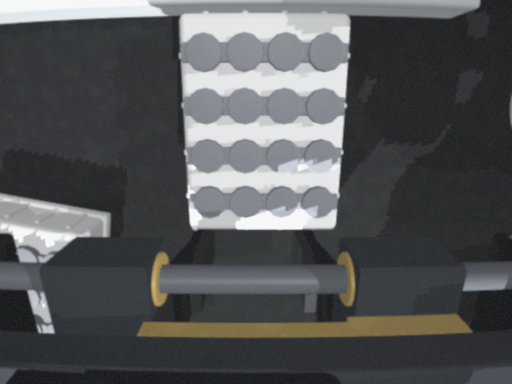

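The block is square on the fingers and almost at the rail (rail edge at row 14). I'll creep forward until contact.

Request:
{"fn": "step_arm", "kwargs": {
  "steps": [0.5, 1.5, 0, 0, 0, 0.5, 1.5, 0, 0, 0, 0.5, 0, 0, 0, 0]
}}

```text
time_s: 13.28
tool_pos: [0.5362, -0.1344, 0.1964]
tool_rot: [-179.7, -0.0, 2.5]
force: [-4.9, -1.0, 2.8]
grip_width: 0.0438
grasp_force: 2.2
```

Request:
{"fn": "step_arm", "kwargs": {
  "steps": [0.5, 1, 0, 0, 0, 0.5, 1, 0, 0, 0, 0.5, 0, 0, 0, 0]
}}

```text
time_s: 13.65
tool_pos: [0.5369, -0.1345, 0.1961]
tool_rot: [-179.7, 0.2, 2.4]
force: [-7.8, -0.2, 6.4]
grip_width: 0.0435
grasp_force: 4.5
```

Request:
{"fn": "step_arm", "kwargs": {
  "steps": [0.5, 1, 0, 0, 0, 0.5, 0, 0, 0, 0]
}}

```text
time_s: 13.9
tool_pos: [0.5373, -0.1345, 0.196]
tool_rot: [-179.7, 0.3, 2.4]
force: [-10.8, -0.9, 7.5]
grip_width: 0.0435
grasp_force: 5.6
```

Request:
{"fn": "step_arm", "kwargs": {
  "steps": [0.5, -5, 0, 0, 0, 0.5, -15, 0, 0, 0, 0.5, 0, 0, -35, 0, 0.5, 0, 0, -35, 0, 0.5, -24, -34, 0, 0, 0.5, -24, -35, 0, 0, 0.5, -24, -35, 0, 0, 0.5, -18, -35, 0, 0, 0.5, -8, 0, 0, 0, 0.5, 0, 0, 0, 0]
}}

```text
time_s: 15.15
tool_pos: [0.4152, -0.0013, 0.2672]
tool_rot: [-179.7, -0.1, 2.5]
force: [0.1, -0.3, -0.6]
grip_width: 0.0437
grasp_force: 0.0
```

```bash
python3 - <<'E'
from m import *
lean()
E
```

```text
t 15.15 pos [ 0.4152 -0.0013  0.2672] rot [-1.7975e+02 -1.4000e-01  2.4500e+00] zaxis deg [0.13 0.26] F [ 0.1 -0.3 -0.6] q [ 17.8  -2.7 -20.6 123.4  -1.4  59.  -89.6]
```

Request:
{"fn": "step_arm", "kwargs": {
  "steps": [0.5, 2, 0, 20, 0, 0.5, 0, 0, 20, 0, 0.5, 0, 0, 15, 0, 0.5, 0, 0, 15, 0, 0.5, 0, 0, 0, 0]
}}

```text
time_s: 15.78
tool_pos: [0.4171, -0.0005, 0.1959]
tool_rot: [-179.7, 0.1, 2.4]
force: [-1.3, 0.0, -0.3]
grip_width: 0.0439
grasp_force: 0.0
```

```bash
python3 - <<'E'
from m import *
lean()
E
```

```text
t 15.78 pos [ 0.4171 -0.0005  0.1959] rot [-1.7966e+02  7.0000e-02  2.4500e+00] zaxis deg [-0.09  0.33] F [-1.3  0.  -0.3] q [ 17.2   4.2 -21.  126.6   1.5  49.5 -92.3]
```

Request:
{"fn": "step_arm", "kwargs": {
  "steps": [0.5, 7, 0, 0, 0, 0.5, 7, 0, 0, 0, 0.5, 7, 0, 0, 0, 0.5, 8, 0, 0, 0, 0.5, 9, 0, 0, 0, 0.5, 10, 0, 0, 0, 0.5, 10, 0, 0, 0, 0.5, 10, 0, 0, 0, 0.5, 10, 0, 0, 0, 0.5, 10, 0, 0, 0, 0.5, 10, 0, 0, 0, 0.5, 10, 0, 0, 0]
}}

```text
time_s: 17.27
tool_pos: [0.5261, 0.0044, 0.197]
tool_rot: [-179.7, -0.1, 2.5]
force: [-3.2, -1.0, 1.5]
grip_width: 0.0437
grasp_force: 1.5
```

Request:
{"fn": "step_arm", "kwargs": {
  "steps": [0.5, 2, 0, 0, 0, 0.5, 1, 0, 0, 0, 0.5, 1, 0, 0, 0, 0.5, 0, 0, 0, 0]
}}

```text
time_s: 17.77
tool_pos: [0.5292, 0.0045, 0.1971]
tool_rot: [-179.7, -0.1, 2.5]
force: [-3.2, 0.4, 1.0]
grip_width: 0.0437
grasp_force: 1.3
```

```bash
python3 - <<'E'
from m import *
lean()
w=cam('wrist');save(w['image'],'w3.png')
E
```

```text
t 17.77 pos [0.5292 0.0045 0.1971] rot [-1.797e+02 -5.000e-02  2.470e+00] zaxis deg [0.04 0.3 ] F [-3.2  0.4  1. ] q [ 14.6  16.7 -19.9 112.    6.8  52.3 -96.3]
```

View pics/w3.png

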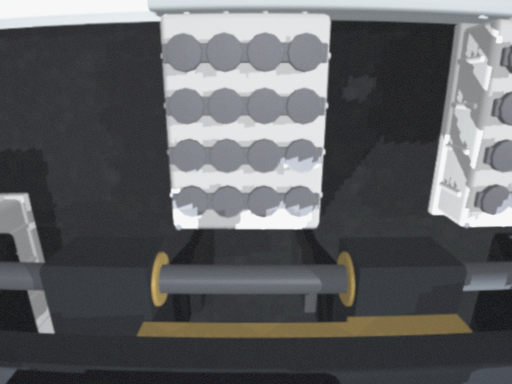

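The middle block is square on the fingers and nearly at the rail, with block1 at the right. I'll creep on to contact.

Request:
{"fn": "step_arm", "kwargs": {
  "steps": [0.5, 1, 0, 0, 0, 0.5, 1, 0, 0, 0, 0.5, 0, 0, 0, 0]
}}

```text
time_s: 18.2
tool_pos: [0.5304, 0.0046, 0.1969]
tool_rot: [-179.7, 0.2, 2.5]
force: [-6.0, 0.4, 4.3]
grip_width: 0.0438
grasp_force: 3.6
```

Request:
{"fn": "step_arm", "kwargs": {
  "steps": [0.5, 1, 0, 0, 0, 0.5, 1, 0, 0, 0, 0.5, 0, 0, 0, 0]
}}

```text
time_s: 18.58
tool_pos: [0.5311, 0.0046, 0.1965]
tool_rot: [-179.7, 0.4, 2.5]
force: [-11.3, -1.6, 7.4]
grip_width: 0.0436
grasp_force: 5.7
```

Request:
{"fn": "step_arm", "kwargs": {
  "steps": [0.5, 1, 0, 0, 0, 0.5, 0, 0, 0, 0]
}}

```text
time_s: 18.82
tool_pos: [0.5315, 0.0047, 0.1963]
tool_rot: [-179.7, 0.5, 2.5]
force: [-13.3, -1.0, 10.1]
grip_width: 0.0436
grasp_force: 6.8
```

Request:
{"fn": "step_arm", "kwargs": {
  "steps": [0.5, -6, 0, 0, 0, 0.5, -15, 0, 0, 0, 0.5, 0, 0, -35, 0, 0.5, 0, 0, -35, 0, 0.5, -22, -43, 0, 0, 0.5, -22, -43, 0, 0, 0.5, -22, -43, 0, 0, 0.5, -22, -43, 0, 0, 0.5, 0, 0, 0, 0]
}}

```text
time_s: 19.95
tool_pos: [0.4161, 0.1748, 0.2684]
tool_rot: [-179.6, -0.2, 2.9]
force: [-0.5, -1.0, 0.4]
grip_width: 0.0436
grasp_force: 0.0
```

```bash
python3 - <<'E'
from m import *
lean()
o,c=blocks('wrist')
for b in o:print(b)
save(c['image'],'w4.png')
o,c=blocks('top')
for b in o:print(b)
E
```

```text
t 19.95 pos [0.4161 0.1748 0.2684] rot [-1.7965e+02 -1.7000e-01  2.8700e+00] zaxis deg [0.16 0.36] F [-0.5 -1.   0.4] q [   4.5    2.3  -30.8  118.7    1.1   59.  -114. ]
((0.4882354438304901, 0.17728057503700256), [0.07677125930786133, 0.10948587208986282], 'near', [[0.4309000074863434, 0.21160000562667847], [0.43639999628067017, 0.13510000705718994]], 'far', [[0.5400999784469604, 0.21950000524520874], [0.5455999970436096, 0.1429000049829483]], 'yaw', np.float32(4.1))
((0.497974693775177, 0.1769004911184311), [0.07889184355735779, 0.08729934692382812], 'near', [[0.4514000117778778, 0.21279999613761902], [0.45750001072883606, 0.13420000672340393]], 'far', [[0.5383999943733215, 0.21960000693798065], [0.5446000099182129, 0.14100000262260437]], 'yaw', np.float32(4.5))
```

View pics/w4.png

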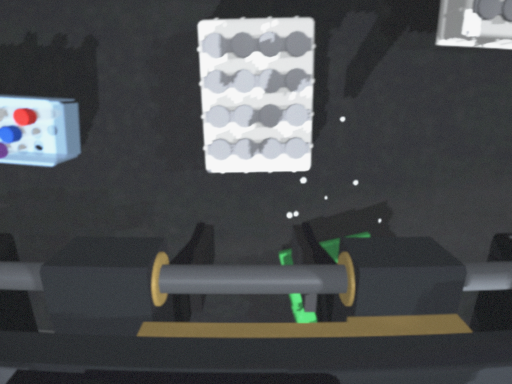

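Block3 is ahead of the fingers (near edge at row 172), the green decoy stays behind them, and the tube rack is well to the left. I'll descend and push.

Request:
{"fn": "step_arm", "kwargs": {
  "steps": [0.5, 0, 0, 25, 0, 0.5, 0, 0, 25, 0, 0.5, 0, 0, 21, 0, 0.5, 6, 0, 0, 0, 0.5, 8, 0, 0, 0, 0.5, 9, 0, 0, 0, 0.5, 10, 0, 0, 0, 0.5, 10, 0, 0, 0, 0.5, 10, 0, 0, 0, 0.5, 10, 0, 0, 0, 0.5, 10, 0, 0, 0, 0.5, 10, 0, 0, 0]
}}

```text
time_s: 21.55
tool_pos: [0.5017, 0.1755, 0.197]
tool_rot: [-179.7, -0.1, 2.5]
force: [-3.3, -0.4, 1.8]
grip_width: 0.0434
grasp_force: 1.3
```

Request:
{"fn": "step_arm", "kwargs": {
  "steps": [0.5, 7, 0, 0, 0, 0.5, 6, 0, 0, 0, 0.5, 3, 0, 0, 0, 0.5, 2, 0, 0, 0, 0.5, 0, 0, 0, 0]
}}

```text
time_s: 22.18
tool_pos: [0.5192, 0.1763, 0.197]
tool_rot: [-179.7, -0.1, 2.5]
force: [-1.2, -0.4, -0.1]
grip_width: 0.0434
grasp_force: 0.3
```

```bash
python3 - <<'E'
from m import *
lean()
E
```

```text
t 22.18 pos [0.5192 0.1763 0.197 ] rot [-1.7969e+02 -1.0000e-01  2.4800e+00] zaxis deg [0.08 0.32] F [-1.2 -0.4 -0.1] q [   2.5   19.8  -27.5  109.2   10.9   53.4 -117.6]
```

Request:
{"fn": "step_arm", "kwargs": {
  "steps": [0.5, 1.5, 0, 0, 0, 0.5, 1.5, 0, 0, 0, 0.5, 0, 0, 0, 0]
}}

```text
time_s: 22.55
tool_pos: [0.5219, 0.1764, 0.197]
tool_rot: [-179.7, -0.0, 2.5]
force: [-2.0, -0.2, -0.1]
grip_width: 0.0437
grasp_force: 1.4
```

Request:
{"fn": "step_arm", "kwargs": {
  "steps": [0.5, 1, 0, 0, 0, 0.5, 1, 0, 0, 0, 0.5, 0, 0, 0, 0]
}}

```text
time_s: 22.92
tool_pos: [0.5226, 0.1766, 0.1968]
tool_rot: [-179.8, 0.2, 2.5]
force: [-8.1, -0.9, 6.3]
grip_width: 0.0435
grasp_force: 4.0
```

Request:
{"fn": "step_arm", "kwargs": {
  "steps": [0.5, 1, 0, 0, 0, 0.5, 0, 0, 0, 0]
}}

```text
time_s: 23.18
tool_pos: [0.523, 0.1766, 0.1966]
tool_rot: [-179.8, 0.3, 2.5]
force: [-11.3, -2.1, 6.2]
grip_width: 0.0435
grasp_force: 5.1
```

All three touch the rail, on a line of slope 2.67° that agrees with the camera's rail line. Next is the roller stand.

Request:
{"fn": "step_arm", "kwargs": {
  "steps": [0.5, -6, 0, 0, 0, 0.5, -15, 0, 0, 0, 0.5, 0, 0, -40, 0, 0.5, 0, 30, -40, 0, 0.5, -9, 56, -30, 0, 0.5, -9, 56, -20, 0, 0.5, -9, 56, -20, 0, 0.5, -9, 56, -20, 0, 0.5, -9, 56, -20, 0, 0.5, -9, 56, -10, 0, 0.5, -9, 56, 0, 0, 0.5, -9, 56, 0, 0]
}}

```text
time_s: 24.68
tool_pos: [0.4521, -0.3061, 0.3942]
tool_rot: [-179.8, -0.2, 2.5]
force: [0.1, -0.0, 0.7]
grip_width: 0.0435
grasp_force: 0.0
```

Request:
{"fn": "step_arm", "kwargs": {
  "steps": [1, -5, 56, 0, 0, 1, -5, 56, 0, 0, 1, 0, 0, 0, 0, 1, 0, 0, 0, 0]
}}

```text
time_s: 25.18
tool_pos: [0.4476, -0.4164, 0.3927]
tool_rot: [-179.6, -0.1, 2.5]
force: [-0.5, 0.4, -0.6]
grip_width: 0.0757
grasp_force: 0.0
```

```bash
python3 - <<'E'
from m import *
lean()
w=cam('wrist');im=w['image'];save(im,'w5.png')
t=cam('top');np.savez('w5.npz',**{k+w_['n']:np.array(w_[k]) for w_ in(w,t) for k in('image','camera_matrix','distortion','R','t')})
o,c=blocks('top')
print(np.array([proj(w,[.503,-.357,.1])[0],proj(t,[.503,-.357,.1])[0]]))
print(c['image'].shape)
save(np.hstack([cv2.resize(t['image'][130:230,150:410],None,fx=2,fy=2,interpolation=3)]),'t5.png')
E
```

```text
t 25.18 pos [ 0.4476 -0.4164  0.3927] rot [-1.7965e+02 -9.0000e-02  2.4700e+00] zaxis deg [0.07 0.36] F [-0.5  0.4 -0.6] q [ 41.6  14.1  -1.3  89.9   0.   76.2 -47.2]
[[187.66176424 119.61944589]
 [366.30701738 207.10625119]]
(384, 512, 3)
```

View pics/w5.png

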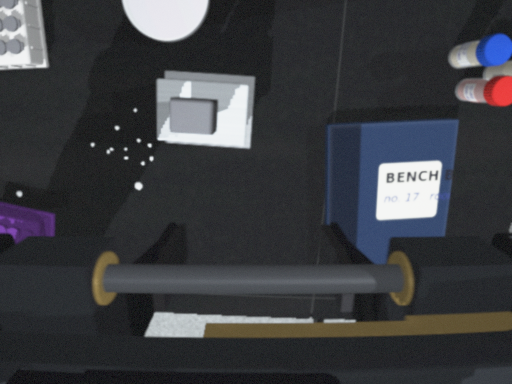

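The stand is at (205,110) with the roller grip's top face around (193,115). I'll measure it across two views.

```bash
python3 - <<'E'
from m import *
d=np.load('w5.npz')
w=d['imagewrist'];t=d['imagetop']
save(np.hstack([cv2.resize(w[60:160,145:265],(480,400),interpolation=2),cv2.resize(t[190:230,340:388],(312,400),fx=0,fy=0,interpolation=0)[:, :312]]),'z.png')
E
```

```text
(no output)
```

View pics/z.png

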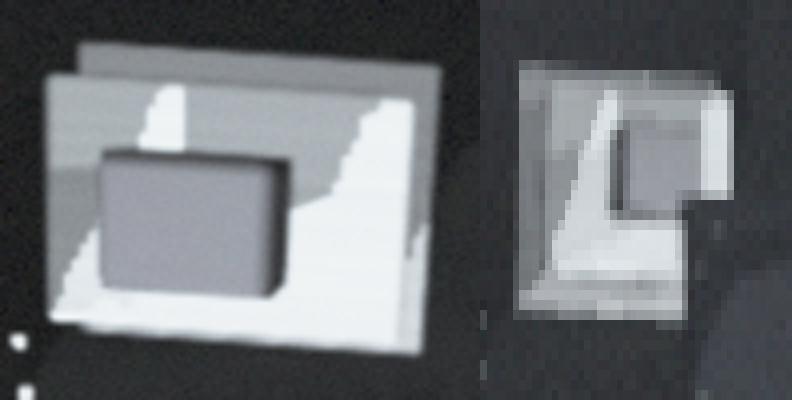

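```bash
python3 - <<'E'
from m import *
d=np.load('w5.npz')
C={n:{k:d[k+n] for k in('camera_matrix','distortion','R','t')} for n in('wrist','top')}
w,t=C['wrist'],C['top']
q=np.array([(102,160),(270,168),(265,297),(100,290)])/4+[145,60]-.4
print('tri',tri(w,q.mean(0),t,[368.0,206.4]))
for z in(.1,.108):
    P=onz(w,q,z);print(z,P[:,:2].round(4).tolist(),P.mean(0).round(4),[np.linalg.norm(P[i]-P[(i+1)%4]).round(4) for i in range(4)],[np.degrees(np.arctan2(*(e[::-1]))).round(1) for e in((P[0]-P[1])[:2],(P[3]-P[2])[:2],(P[0]-P[3])[:2],(P[1]-P[2])[:2])])
q=np.array([(45,76),(412,102),(392,348),(50,320)])/4+[145,60]-.4
P=onz(w,q,.052);print('plate',P[:,:2].round(4).tolist(),P.mean(0).round(4),[np.linalg.norm(P[i]-P[(i+1)%4]).round(4) for i in range(4)],[np.degrees(np.arctan2(*(e[::-1]))).round(1) for e in((P[0]-P[1])[:2],(P[3]-P[2])[:2],(P[0]-P[3])[:2],(P[1]-P[2])[:2])])
E
```

```text
tri (array([ 0.50536041, -0.36080733,  0.10535686]), np.float64(0.0011095381752970154))
0.1 [[0.5189, -0.3424], [0.5186, -0.3775], [0.4918, -0.3768], [0.4919, -0.3413]] [ 0.5053 -0.3595  0.1   ] [np.float64(0.0352), np.float64(0.0268), np.float64(0.0354), np.float64(0.0271)] [np.float64(89.5), np.float64(89.9), np.float64(-2.2), np.float64(-1.6)]
0.108 [[0.5192, -0.3445], [0.5189, -0.3786], [0.4928, -0.3778], [0.4929, -0.3434]] [ 0.5059 -0.3611  0.108 ] [np.float64(0.0341), np.float64(0.0261), np.float64(0.0344), np.float64(0.0263)] [np.float64(89.5), np.float64(89.9), np.float64(-2.2), np.float64(-1.6)]
plate [[0.5369, -0.3164], [0.5342, -0.4054], [0.4742, -0.4028], [0.4776, -0.3157]] [ 0.5057 -0.3601  0.052 ] [np.float64(0.089), np.float64(0.0601), np.float64(0.0871), np.float64(0.0593)] [np.float64(88.3), np.float64(87.7), np.float64(-0.7), np.float64(-2.5)]
```

Request:
{"fn": "step_arm", "kwargs": {
  "steps": [1, 30, -27, 0, 0, 1, 30, -27, 0, 0, 1, 0, 0, 0, -10.5, 1, 0, 0, 0, -10.5, 1, 0, 0, 0, -10.5, 1, 0, 0, 0, -10.5, 1, 0, 0, 0, -10.5, 1, 0, 0, 0, -10.5, 1, 0, 0, 0, -10.5, 1, 0, 0, 0, -10.5, 1, 0, 0, 0, -2, 1, 0, 0, 0, 0]
}}

```text
time_s: 26.82
tool_pos: [0.5054, -0.3598, 0.3936]
tool_rot: [179.9, -0.3, 88.4]
force: [1.0, -0.9, -0.0]
grip_width: 0.0871
grasp_force: 0.0
```

```bash
python3 - <<'E'
from m import *
lean()
o=env.get_obs();print(tool(1000*(np.array([.5057,-.3603,.30])-o['tool_pos'])))
w=cam('wrist');print(proj(w,[.5057,-.3605,.108]))
E
```

```text
t 26.82 pos [ 0.5054 -0.3598  0.3936] rot [179.94  -0.3   88.39] zaxis deg [0.07 0.3 ] F [ 1.  -0.9 -0. ] q [ 44.4  15.7 -13.7  88.1   3.5  76.7  28.7]
[-1.   0.3 93.6]
[[252.85542138 190.01409897]]
```

Request:
{"fn": "step_arm", "kwargs": {
  "steps": [1, 0, 0, 40, 0, 1, 0, 0, 40, 0, 1, 0, 0, 30, 0, 1, 0, 0, 20, 0, 1, 0, 0, 10, 0, 1, 0, 0, 0, 0]
}}

```text
time_s: 27.62
tool_pos: [0.5054, -0.3597, 0.2534]
tool_rot: [180.0, -0.3, 88.5]
force: [-0.2, 0.1, 0.5]
grip_width: 0.0871
grasp_force: 0.0
```

```bash
python3 - <<'E'
from m import *
lean()
w=cam('wrist');save(w['image'],'w6.png')
E
```

```text
t 27.62 pos [ 0.5054 -0.3597  0.2534] rot [179.97  -0.32  88.46] zaxis deg [0.04 0.32] F [-0.2  0.1  0.5] q [ 44.   22.  -13.3  96.9   5.3  61.9  27.5]
```

View pics/w6.png

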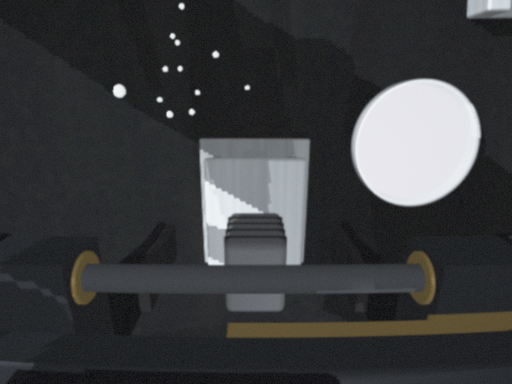

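The grip block is centred between the open fingers (columns 225–287), so I'll close.

Request:
{"fn": "step_arm", "kwargs": {
  "steps": [0, 0, 0, 0, 0, 0, 0, 0, 0, 0, 0, 0, 0, 0, 0, 0, 0, 0, 0, 0, 0, 0, 0, 0, 0, 0, 0, 0, 0, 0],
  "grip_force": 50
}}

```text
time_s: 28.42
tool_pos: [0.5053, -0.3597, 0.2533]
tool_rot: [180.0, -0.3, 88.5]
force: [0.2, -0.1, -0.7]
grip_width: 0.0352
grasp_force: 0.0
```

```bash
python3 - <<'E'
from m import *
lean();print(env.get_obs()['grip_width'],env.get_obs()['grasp_force'])
E
```

```text
t 28.43 pos [ 0.5053 -0.3597  0.2533] rot [179.96  -0.31  88.47] zaxis deg [0.05 0.31] F [ 0.2 -0.1 -0.7] q [ 44.   22.  -13.3  96.9   5.3  61.9  27.5]
0.03517465564911817 0.0
```

Request:
{"fn": "step_arm", "kwargs": {
  "steps": [0, 0, 0, 0, 0, 0, 0, 0, 0, 0, 0, 0, 0, 0, 0, 0, 0, 0, 0, 0, 0, 0, 0, 0, 0]
}}

```text
time_s: 29.05
tool_pos: [0.5054, -0.3597, 0.2534]
tool_rot: [179.9, -0.3, 88.5]
force: [1.7, 0.7, -0.7]
grip_width: 0.0274
grasp_force: 50.0
```

```bash
python3 - <<'E'
from m import *
lean();print(env.get_obs()['grip_width'],env.get_obs()['grasp_force'])
for n in('top',):
    o,c=blocks(n)
    for b in o:print(b)
f,k,n=rail();print(f,k,n)
E
```

```text
t 29.05 pos [ 0.5054 -0.3597  0.2534] rot [179.94  -0.31  88.47] zaxis deg [0.07 0.31] F [ 1.7  0.7 -0.7] q [ 44.   22.  -13.4  96.9   5.3  61.9  27.5]
0.02743360710511099 49.996537634579Traceback (most recent call last):
  File "<stdin>", line 6, in <module>
  File "m.py", line 7, in rail
    pts.append([x,145+i+(col[i]-130)/(col[i]-col[i+1])])
                                             ~~~^^^^^
IndexError: index 30 is out of bounds for axis 0 with size 30
```

Gripped (27 mm opening, 50 N). I'll lift and carry the roller to above block1's near end.

Request:
{"fn": "step_arm", "kwargs": {
  "steps": [0, 0, 0, -15, 0, 0, 0, 0, -30, 0, 0, 0, 0, -40, 0, 0, 0, 0, -35, 0, 0, 45, 10, 0, 0, 0, 45, 10, 0, 0, 0, 45, 10, 0, 0, 0, 45, 10, 0, 0, 0, 44, 9, 0, 0, 0, 0, 0, 0, -4.2, 0, 0, 0, 0, 0]
}}

```text
time_s: 30.52
tool_pos: [0.5599, -0.1375, 0.3749]
tool_rot: [180.0, -0.3, 92.7]
force: [0.6, -0.7, -3.3]
grip_width: 0.0275
grasp_force: 50.0
```

```bash
python3 - <<'E'
from m import *
lean();print(env.get_obs()['grip_width'],env.get_obs()['grasp_force'])
t=cam('top');w=cam('wrist');s=cam('scene')
np.savez('c7.npz',**{k+w_['n']:np.array(w_[k]) for w_ in(w,t,s) for k in('image','camera_matrix','distortion','R','t')})
a=cv2.resize(t['image'][140:240,170:330],(480,300),interpolation=2)
b=cv2.resize(w['image'],(320,240)); b=np.vstack([b,np.zeros((60,320,3),np.uint8)])
c=cv2.resize(s['image'][90:290,150:400],(375,300))
save(np.vstack([np.hstack([a,b]),np.hstack([c,np.zeros((300,425,3),np.uint8)])]),'m7.png')
E
```

```text
t 30.52 pos [ 0.5599 -0.1375  0.3749] rot [179.98  -0.27  92.67] zaxis deg [0.01 0.27] F [ 0.6 -0.7 -3.3] q [ 30.7  11.7 -22.2  95.6   4.3  73.6  10.4]
0.027530724739857536 50.00129021220346
```

View pics/m7.png

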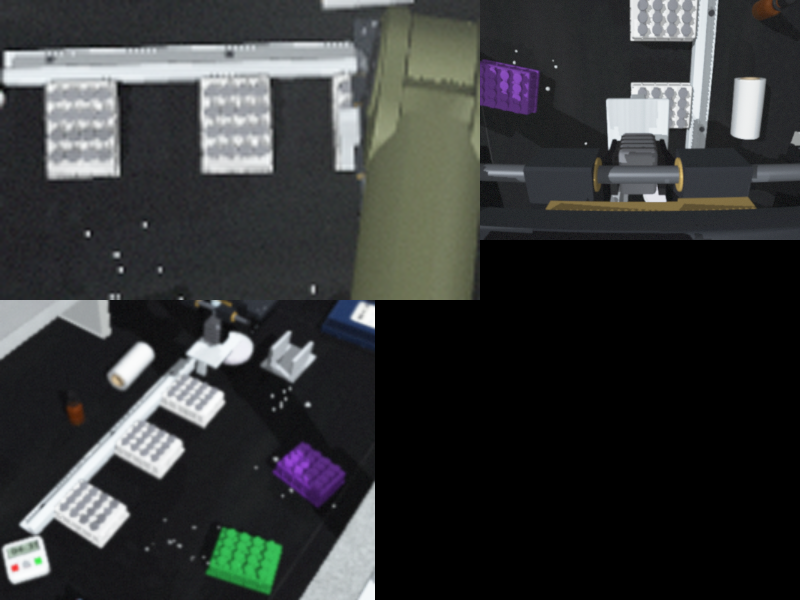

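All three blocks sit against the rail and the roller hangs from the gripper above block1. I'll get the blocks' y centres.

```bash
python3 - <<'E'
from m import *
d=np.load('c7.npz')
C={n:{k:d[k+n] for k in('camera_matrix','distortion','R','t')} for n in('wrist','top','scene')}
q=lambda p:np.array(p)/3+[170,140]-.33
print('b3',onz(C['top'],q([(47,178),(120,175),(45,90),(118,85)]),.03).round(4).tolist())
print('b2',onz(C['top'],q([(200,174),(273,172),(200,85),(270,82)]),.03).round(4).tolist())
im=d['imagescene'];hsv=cv2.cvtColor(im,cv2.COLOR_RGB2HSV)
# scene extents: near face base corners predicted for block1 for given y centre
u=np.array([np.cos(np.radians(2.67)),np.sin(np.radians(2.67))]);v=np.array([-u[1],u[0]])
g=im.mean(2)
for yc in(-.142,-.137,-.132):
    n=np.array([.5465-.0467*(yc+.1345),yc])
    for s in(-1,1):
        X=np.r_[n+s*.039*v,.03];p=proj(C['scene'],X)[0];print(yc,s,(p-[150,90])*1.5)
for nm,n in(('b2',np.array([.5405,.0096])),('b3',np.array([.5322,.178]))):
    for s in(-1,1):
        X=np.r_[n+s*.039*v,.03];print(nm,s,(proj(C['scene'],X)[0]-[150,90])*1.5)
c=im[150:230,240:310];print((c.mean(2)[::4,::3]).astype(int))
E
```

```text
b3 [[0.526, 0.2166, 0.03], [0.5305, 0.1373, 0.03], [0.6227, 0.2216, 0.03], [0.6296, 0.1419, 0.03]]
b2 [[0.533, 0.0503, 0.03], [0.5364, -0.0292, 0.03], [0.631, 0.0521, 0.03], [0.6355, -0.0246, 0.03]]
-0.142 -1 [224.65595724  89.926968  ]
-0.142 1 [203.68379148 114.41171698]
-0.137 -1 [223.35812001  91.44276182]
-0.137 1 [202.28208646 116.04801219]
-0.132 -1 [222.05388637  92.96597972]
-0.132 1 [200.87340412 117.69239919]
b2 -1 [181.98275448 139.18023224]
b2 1 [157.58856407 167.60941009]
b3 -1 [126.97331847 203.64138738]
b3 1 [ 98.12087603 237.23852622]
[[ 28  26  27 171 187 243 245 224 159 188 202 164 192 221 158 195 235 159
  167 113  24  28  22  17]
 [ 29  38 187 196 246 248 225 219 213 190 156 204 217 157 184 235 154 186
  250 243  41  27  30  24]
 [ 83 203 221 247 245 222 204 200 199 229 233 220 154 216 218 152 209 251
  241 231  79  27  29  31]
 [192 239 247 235 215  49  49 153 215 217 192 208 235 233 156 230 251 242
  230  94  29  29  28  29]
 [244 246 228 180  35  23  21  24  30  85 187 204 192 187 226 243 240 232
   65  27  30  25  27  25]
 [226 193 156  32  25  23  22  23  23
[... 778 characters left out ...]
91 205 210 200 229 238 219  41  26  26  23  25  26  26  27  30  29
   29  24  28  29  28  30]
 [ 25  22  23  58 166 227 203  30  24  23  23  23  28  27  27  29  29  29
   26  28  27  29  30  35]
 [ 24  21  24  19  24  34  27  21  21  20  22  28  32  28  23  27  26  31
   25  27  28  29  33  29]
 [ 28  24  21  27  20  23  23  22  23  20  24  27  28  26  30  29  27  28
   27  27  32  29  33  31]
 [ 28  22  21  26  25  25  20  21  23  22  22  26  27  27  25  28  28  26
   29  25  24  30  34  26]
 [ 25  25  26  24  22  26  23  24  23  22  26  28  28  27  27  25  22  29
   29  30  30  29  30  29]
 [ 27  21  25  26  24  25  21  23  27  27  30  26  27  25  29  31  29  26
   27  29  32  33  29  30]]
```

Request:
{"fn": "step_arm", "kwargs": {
  "steps": [0, 0, 0, 30, 0, 0, 0, 0, 30, 0, 0, 0, 0, 20, 0, 0, 0, 0, 5, 0, 0, 0, 0, 3, 0, 0, 0, 0, 3, 0, 0, 0, 0, 2, 0, 0, 0, 0, 2, 0, 0, 0, 0, 2, 0, 0, 0, 0, 0, 0]
}}

```text
time_s: 31.92
tool_pos: [0.5612, -0.1373, 0.2796]
tool_rot: [179.7, -0.2, 92.7]
force: [-1.0, -0.2, 7.3]
grip_width: 0.0274
grasp_force: 50.0
```

```bash
python3 - <<'E'
from m import *
lean()
E
```

```text
t 31.93 pos [ 0.5612 -0.1373  0.2796] rot [179.73  -0.24  92.67] zaxis deg [0.26 0.25] F [-1.  -0.2  7.3] q [ 30.   16.4 -21.8 101.7   6.4  63.    8.8]
```

Request:
{"fn": "step_arm", "kwargs": {
  "steps": [0, 0, 0, 1.5, 0, 0, 0, 0, 1.5, 0, 0, 0, 0, 0, 0]
}}

```text
time_s: 32.3
tool_pos: [0.5617, -0.1372, 0.2775]
tool_rot: [179.6, -0.2, 92.7]
force: [-0.3, 0.2, 9.9]
grip_width: 0.0278
grasp_force: 50.0
```

Request:
{"fn": "step_arm", "kwargs": {
  "steps": [0, 0, 4, 0, 0, 0, 0, 4, 0, 0, 0, 0, 4, 0, 0, 0, 0, 4, 0, 0, 0, 0, 4, 0, 0]
}}

```text
time_s: 32.92
tool_pos: [0.5817, -0.1363, 0.2776]
tool_rot: [179.6, -0.2, 92.7]
force: [-1.7, -0.4, 8.8]
grip_width: 0.0277
grasp_force: 50.0
```

Request:
{"fn": "step_arm", "kwargs": {
  "steps": [0, 0, 4, 0, 0, 0, 0, 4, 0, 0, 0, 0, 4, 0, 0, 0, 0, 4, 0, 0, 0, 0, 4, 0, 0, 0, 0, 4, 0, 0, 0, 0, 4, 0, 0]
}}

```text
time_s: 33.8
tool_pos: [0.6097, -0.1349, 0.2778]
tool_rot: [179.6, -0.2, 92.7]
force: [-0.8, 0.7, 10.0]
grip_width: 0.0278
grasp_force: 50.0
```

Request:
{"fn": "step_arm", "kwargs": {
  "steps": [0, 0, 4, 0, 0, 0, 0, 4, 0, 0, 0, 0, 4, 0, 0, 0, 0, 4, 0, 0, 0, 0, 4, 0, 0, 0, 0, 4, 0, 0, 0, 0, 4, 0, 0, 0, 0, 0, 0, 0]
}}

```text
time_s: 34.8
tool_pos: [0.6379, -0.1337, 0.2781]
tool_rot: [179.6, -0.2, 92.7]
force: [1.0, -0.1, 9.9]
grip_width: 0.0281
grasp_force: 50.0
```

```bash
python3 - <<'E'
from m import *
lean()
E
```

```text
t 34.8 pos [ 0.6379 -0.1337  0.2781] rot [179.56  -0.22  92.67] zaxis deg [0.43 0.24] F [ 1.  -0.1  9.9] q [ 26.2  24.8 -21.3  90.9   9.3  65.7   5.6]
```

Request:
{"fn": "step_arm", "kwargs": {
  "steps": [0, 0, 0, -5, 0, 0, 0, 0, -15, 0, 0, 0, 0, -40, 0, 0, 37, -19, 0, 0, 0, 37, -19, 0, 0, 0, 37, -19, 0, 0, 0, 37, -19, 0, 0, 0, 0, 0, 0, 0, 0, 0, 0, 0, 0]
}}

```text
time_s: 35.92
tool_pos: [0.5532, 0.0099, 0.3354]
tool_rot: [180.0, -0.3, 92.7]
force: [0.8, -1.3, -3.2]
grip_width: 0.0273
grasp_force: 50.0
```

```bash
python3 - <<'E'
from m import *
lean()
t=cam('top');w=cam('wrist');s=cam('scene')
np.savez('c8.npz',**{k+w_['n']:np.array(w_[k]) for w_ in(w,t,s) for k in('image','camera_matrix','distortion','R','t')})
a=cv2.resize(t['image'][140:240,170:330],(480,300),interpolation=2)
b=cv2.resize(w['image'],(320,240)); b=np.vstack([b,np.zeros((60,320,3),np.uint8)])
c=cv2.resize(s['image'][125:275,190:340],(450,300),interpolation=2)
save(np.vstack([np.hstack([a,b]),np.hstack([cv2.resize(s['image'][130:230,230:363],(400,300),interpolation=2),cv2.resize(s['image'][190:290,190:323],(400,300),interpolation=2)])]),'m8.png')
E
```

```text
t 35.92 pos [0.5532 0.0099 0.3354] rot [179.96  -0.25  92.67] zaxis deg [0.03 0.26] F [ 0.8 -1.3 -3.2] q [ 20.4  11.  -26.8 101.5   5.   68.7  -5.1]
```

View pics/m8.png

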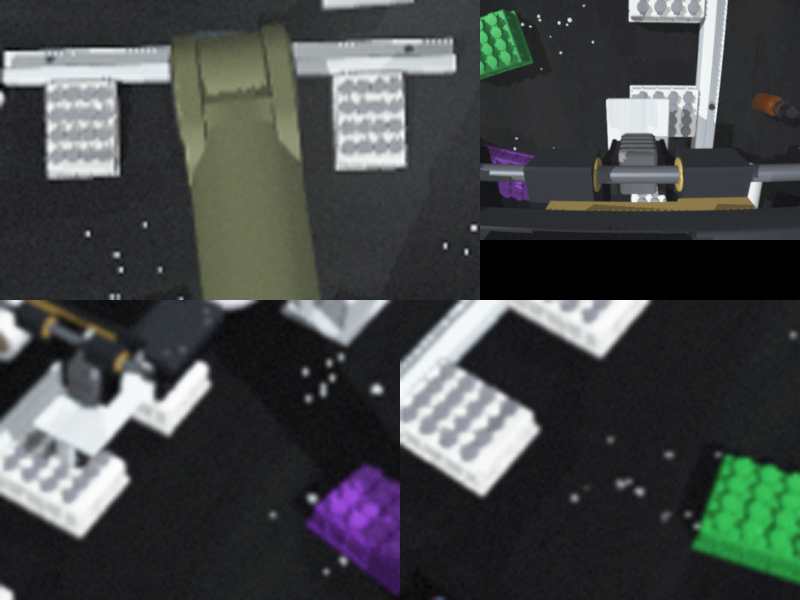

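Blocks 1 and 3 are still against the rail, and the roller is over block2's near end. Rolling block2.

Request:
{"fn": "step_arm", "kwargs": {
  "steps": [0, 0, 1, 30, 0, 0, 0, 0, 15, 0, 0, 0, 0, 4, 0, 0, 0, 0, 3, 0, 0, 0, 0, 2, 0, 0, 0, 0, 2, 0, 0, 0, 0, 2, 0, 0, 0, 0, 2, 0, 0, 0, 0, 0, 0]
}}

```text
time_s: 37.2
tool_pos: [0.5556, 0.0108, 0.2779]
tool_rot: [179.7, -0.3, 92.7]
force: [-0.3, -0.5, 9.4]
grip_width: 0.0274
grasp_force: 50.0
```

Request:
{"fn": "step_arm", "kwargs": {
  "steps": [0, 0, 4, 0, 0, 0, 0, 4, 0, 0, 0, 0, 4, 0, 0, 0, 0, 4, 0, 0, 0, 0, 4, 0, 0, 0, 0, 4, 0, 0, 0, 0, 4, 0, 0, 0, 0, 4, 0, 0, 0, 0, 4, 0, 0, 0, 0, 4, 0, 0]
}}

```text
time_s: 38.45
tool_pos: [0.5956, 0.0126, 0.2781]
tool_rot: [179.7, -0.3, 92.7]
force: [-0.6, -0.4, 8.3]
grip_width: 0.0274
grasp_force: 50.0
```

Request:
{"fn": "step_arm", "kwargs": {
  "steps": [0, 0, 4, 0, 0, 0, 0, 4, 0, 0, 0, 0, 4, 0, 0, 0, 0, 4, 0, 0, 0, 0, 4, 0, 0, 0, 0, 4, 0, 0, 0, 0, 4, 0, 0, 0, 0, 4, 0, 0, 0, 0, 4, 0, 0, 0, 0, 2, 0, 0, 0, 0, 0, 0, 0]
}}

```text
time_s: 39.83
tool_pos: [0.6339, 0.0144, 0.2785]
tool_rot: [179.6, -0.3, 92.7]
force: [1.1, -0.4, 7.8]
grip_width: 0.0276
grasp_force: 50.0
```

Request:
{"fn": "step_arm", "kwargs": {
  "steps": [0, 0, 0, -5, 0, 0, 0, 0, -15, 0, 0, 0, 0, -40, 0, 0, 42, -20, 0, 0, 0, 42, -20, 0, 0, 0, 42, -20, 0, 0, 0, 42, -20, 0, 0, 0, 0, 0, 0, 0, 0, 0, 0, 0, 0]
}}

```text
time_s: 40.95
tool_pos: [0.5443, 0.1777, 0.3362]
tool_rot: [180.0, -0.2, 92.7]
force: [1.2, -0.6, -3.6]
grip_width: 0.0276
grasp_force: 50.0
```

```bash
python3 - <<'E'
from m import *
lean()
s=cam('scene');t=cam('top')
u=np.array([np.cos(np.radians(2.67)),np.sin(np.radians(2.67))]);v=np.array([-u[1],u[0]])
# expected-place check: white fraction just outside/inside each block's near edge, in the top view
g=t['image'].astype(int).mean(2); gs=s['image'].astype(int).mean(2)
for nm,n in(('b1',np.array([.5466,-.137])),('b2',np.array([.5405,.0105])),('b3',np.array([.5322,.177]))):
  for im,c in((g,t),(gs,s)):
    r=[]
    for dd,z in((-.012,0.),(.004,.03)):
        for k in(-.03,0,.03):
            p=proj(c,np.r_[n+dd*u+k*v,z])[0].round().astype(int);r.append(int(im[p[1],p[0]]))
    print(nm,c['n'],r)
E
```

```text
t 40.95 pos [0.5443 0.1777 0.3362] rot [179.96  -0.24  92.7 ] zaxis deg [0.03 0.24] F [ 1.2 -0.6 -3.6] q [  7.   14.  -31.7  98.7   7.6  69.4 -23.9]
b1 top [61, 60, 55, 242, 240, 229]
b1 scene [31, 32, 31, 249, 251, 248]
b2 top [51, 51, 48, 238, 237, 226]
b2 scene [26, 28, 27, 249, 252, 249]
b3 top [55, 82, 96, 230, 80, 98]
b3 scene [30, 28, 27, 247, 251, 251]
```

All blocks are in place (near edges white inside, dark outside). Rolling block3.

Request:
{"fn": "step_arm", "kwargs": {
  "steps": [0, 0, 2, 30, 0, 0, 0, 0, 15, 0, 0, 0, 0, 4, 0, 0, 0, 0, 3, 0, 0, 0, 0, 2, 0, 0, 0, 0, 2, 0, 0, 0, 0, 2, 0, 0, 0, 0, 2.5, 0, 0, 0, 0, 0, 0]
}}

```text
time_s: 42.18
tool_pos: [0.5477, 0.1787, 0.2782]
tool_rot: [179.7, -0.3, 92.7]
force: [-0.5, -1.9, 8.8]
grip_width: 0.0275
grasp_force: 50.0
```

Request:
{"fn": "step_arm", "kwargs": {
  "steps": [0, 0, 4, 0, 0, 0, 0, 4, 0, 0, 0, 0, 4, 0, 0, 0, 0, 4, 0, 0, 0, 0, 4, 0, 0, 0, 0, 4, 0, 0, 0, 0, 4, 0, 0, 0, 0, 4, 0, 0, 0, 0, 4, 0, 0, 0, 0, 4, 0, 0]
}}

```text
time_s: 43.42
tool_pos: [0.5876, 0.1806, 0.2785]
tool_rot: [179.7, -0.3, 92.7]
force: [-0.2, -1.0, 9.0]
grip_width: 0.0276
grasp_force: 50.0
```

Request:
{"fn": "step_arm", "kwargs": {
  "steps": [0, 0, 4, 0, 0, 0, 0, 4, 0, 0, 0, 0, 4, 0, 0, 0, 0, 4, 0, 0, 0, 0, 4, 0, 0, 0, 0, 4, 0, 0, 0, 0, 4, 0, 0, 0, 0, 4, 0, 0, 0, 0, 4, 0, 0, 0, 0, 2, 0, 0, 0, 0, 0, 0, 0]
}}

```text
time_s: 44.8
tool_pos: [0.6259, 0.1823, 0.2788]
tool_rot: [179.6, -0.3, 92.6]
force: [0.6, -0.5, 8.0]
grip_width: 0.0277
grasp_force: 50.0
```

Pressure stayed steady (about 12–13 N net) at constant height on every block, which means the strips are seated. I'll return the roller to the stand.

Request:
{"fn": "step_arm", "kwargs": {
  "steps": [0, 0, 0, -5, 0, 0, 0, 0, -15, 0, 0, 0, 0, -40, 0, 0, 0, 0, -40, 0, 0, -53, -14, 0, 0, 0, -53, -14, 0, 0, 0, -53, -15, 0, 0, 0, -53, -15, 0, 0, 0, -53, -15, 0, 0, 0, -53, -15, 0, 0, 0, -53, -15, 0, 0, 0, -53, -15, 0, 0]
}}

```text
time_s: 46.3
tool_pos: [0.5254, -0.2487, 0.3735]
tool_rot: [180.0, -0.3, 92.7]
force: [0.8, -0.8, -3.3]
grip_width: 0.0279
grasp_force: 50.0
```

Request:
{"fn": "step_arm", "kwargs": {
  "steps": [0, -53, -14, 0, 0, 0, -53, -14, 0, 0, 0, 0, 0, 0, 4.2, 0, 0, 0, 0, 0, 0, 0, 0, 0, 0]
}}

```text
time_s: 46.92
tool_pos: [0.5038, -0.3532, 0.3728]
tool_rot: [180.0, -0.4, 88.7]
force: [-0.0, 0.6, -2.6]
grip_width: 0.0278
grasp_force: 50.0
```

```bash
python3 - <<'E'
from m import *
lean()
o=env.get_obs();print(tool(1000*(np.array([.5054,-.3597,.2534])-o['tool_pos'])))
s=cam('scene');save(cv2.resize(s['image'][60:260,190:400],None,fx=2.8,fy=2.8,interpolation=2),'s9.png')
E
```

```text
t 46.92 pos [ 0.5038 -0.3532  0.3728] rot [179.96  -0.36  88.67] zaxis deg [0.05 0.36] F [-0.   0.6 -2.6] q [ 43.4  15.7 -12.9  90.5   3.3  74.3  28.7]
[ -7.2   1.7 119.4]
```

View pics/s9.png

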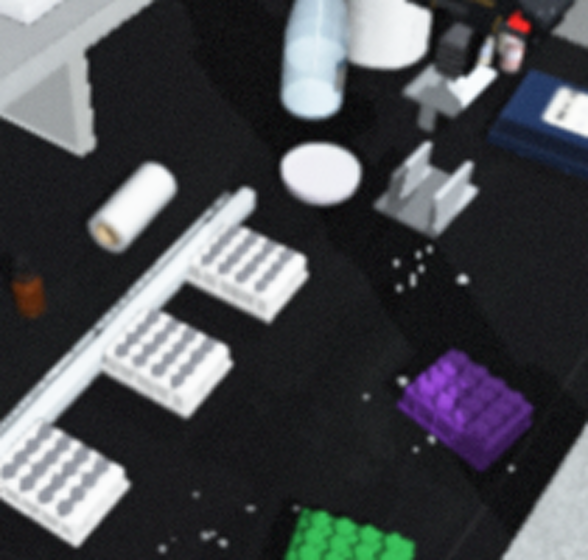

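The roller hangs level above the stand and the blocks are at the rail. I'll correct by 7 mm and lower it.

Request:
{"fn": "step_arm", "kwargs": {
  "steps": [0, -7, 1.6, 0, 0.2, 0, 0, 0, 30, 0, 0, 0, 0, 30, 0, 0, 0, 0, 10, 0, 0, 0, 0, 10, 0, 0, 0, 0, 10, 0, 0, 0, 0, 0, 0]
}}

```text
time_s: 47.85
tool_pos: [0.5046, -0.3611, 0.2825]
tool_rot: [-180.0, -0.3, 88.3]
force: [-0.3, 0.1, -2.9]
grip_width: 0.028
grasp_force: 50.0
```

Request:
{"fn": "step_arm", "kwargs": {
  "steps": [0, 0, 0, 10, 0, 0, 0, 0, 8, 0, 0, 0, 0, 6, 0, 0, 0, 0, 3, 0, 0, 0, 0, 1, 0, 0, 0, 0, 0, 0]
}}

```text
time_s: 48.6
tool_pos: [0.5048, -0.3611, 0.255]
tool_rot: [179.9, -0.3, 88.3]
force: [-0.2, 1.0, -2.9]
grip_width: 0.0276
grasp_force: 50.0
```

```bash
python3 - <<'E'
from m import *
lean()
E
```

```text
t 48.6 pos [ 0.5048 -0.3611  0.255 ] rot [179.95  -0.3   88.27] zaxis deg [0.06 0.3 ] F [-0.2  1.  -2.9] q [ 43.3  21.8 -12.3  96.8   4.8  62.   27.8]
```

Request:
{"fn": "step_arm", "kwargs": {
  "steps": [0, 0, 0, 1, 0, 0, 0, 0, 1, 0, 0, 0, 0, 0, 0]
}}

```text
time_s: 48.98
tool_pos: [0.5048, -0.3611, 0.2534]
tool_rot: [179.9, -0.3, 88.3]
force: [-0.2, 0.1, -0.5]
grip_width: 0.0277
grasp_force: 50.0
```

Request:
{"fn": "step_arm", "kwargs": {
  "steps": [0, 0, 0, 0.7, 0, 0, 0, 0, 0, 0]
}}

```text
time_s: 49.22
tool_pos: [0.5048, -0.3611, 0.2531]
tool_rot: [179.9, -0.3, 88.3]
force: [-2.1, 1.4, 5.9]
grip_width: 0.0277
grasp_force: 50.0
```

It is resting on the ledges. I'll release and retreat upward.

Request:
{"fn": "step_arm", "kwargs": {
  "steps": [0, 0, 0, -0.7, 0, 0.6, 0, 0, 0, 0, 0.8, 0, 0, 0, 0, 0.8, 0, 0, 0, 0, 0.8, 0, 0, 0, 0, 0.8, 0, 0, -15, 0, 0.8, 0, 0, -35, 0, 0.8, 0, 0, -50, 0, 0.8, 0, 0, -50, 0, 0.8, 0, 0, 0, 0]
}}

```text
time_s: 50.48
tool_pos: [0.5056, -0.3622, 0.4096]
tool_rot: [179.4, 0.0, 88.3]
force: [0.2, 0.0, -0.7]
grip_width: 0.0698
grasp_force: 0.0
```

```bash
python3 - <<'E'
from m import *
lean()
s=cam('scene');t=cam('top')
save(np.hstack([cv2.resize(s['image'][80:280,170:380],(420,400),interpolation=2),cv2.resize(t['image'][135:235,165:260],(380,400),interpolation=2)]),'f.png')
u=np.array([np.cos(np.radians(2.67)),np.sin(np.radians(2.67))]);v=np.array([-u[1],u[0]])
for nm,n in(('b1',np.array([.5466,-.137])),('b2',np.array([.5405,.0105])),('b3',np.array([.5322,.177]))):
  for c in(t,s):
    im=c['image'].astype(int).mean(2)
    print(nm,c['n'],[[int(im[p[1],p[0]]) for p in proj(c,[np.r_[n+dd*u+k*v,z] for k in(-.03,0,.03)]).round().astype(int)] for dd,z in((-.012,0.),(.004,.03))])
E
```

```text
t 50.48 pos [ 0.5056 -0.3622  0.4096] rot [1.7944e+02 4.0000e-02 8.8270e+01] zaxis deg [ 0.56 -0.06] F [ 0.2  0.  -0.7] q [ 43.7  15.2 -12.7  86.9   3.1  77.8  29.1]
b1 top [[58, 60, 58], [240, 238, 226]]
b1 scene [[28, 29, 25], [249, 251, 248]]
b2 top [[51, 49, 44], [236, 235, 224]]
b2 scene [[27, 27, 24], [248, 251, 249]]
b3 top [[46, 41, 41], [232, 242, 237]]
b3 scene [[28, 25, 28], [246, 251, 250]]
```

View pics/f.png

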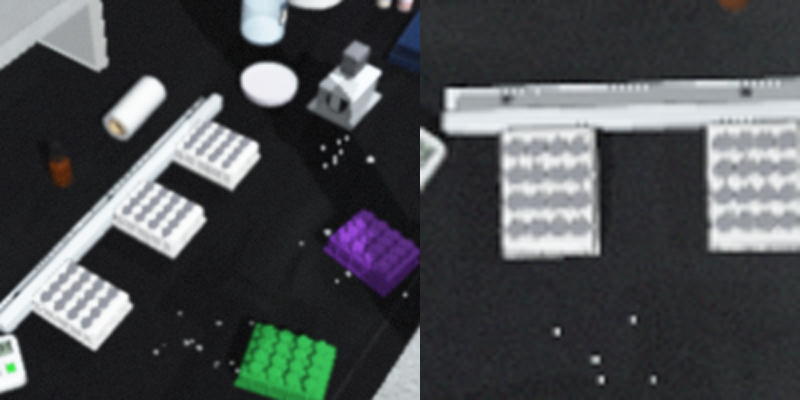

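The roller hangs in its stand and all three blocks are against the rail. Handing in.

```bash
python3 -c "
from h import *
print(env.sign_off())"
```

```text
the job is handed in; nothing more can be done
None
```

The job is handed in: all three white blocks are against the rail, each was rolled right to left and near end to far end at a steady 11–13 N, and the roller is back in its stand. I judged the cap strips seated from that steady force at constant roller height, not from a direct height measurement, and `sign_off()` returned no verdict.

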